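# Nest the turned beaker in its base cup

## Robot

A 6-joint arm with a two-finger parallel gripper is mounted at the origin on the work surface. World frame = base frame: x ahead of the robot, y to its left, z up, the work surface at z = 0. Lengths are in m, angles in rad, forces in N, time in s.
With the tool pointing down it reaches from about 0.35 to 0.775 m from the base axis. Payload 7.3 kg.
Tool frame: the origin (TCP) lies midway between the tips of the shut fingers; the grasp point (between the pads) lies 19 mm behind it (bot.hold_point_z is the distance from the TCP to the grasp point, in m); z points along the fingers, x is the direction in which the jaws open and shut, and the axes are right-handed (so a half turn about z gives the same grasp; the last joint's range is limited). The gripper opens to 92 mm and grips with 3 to 60 N. Pads are 19 mm wide; open, the fingers measure 130 mm over their backs; the gripper's body (75 mm by 190 mm) begins 47 mm behind the grasp point.
Start: joints at [1.185, 0.342, 1.524, -0, 1.275, -0.146], TCP at [0.125, 0.51, 0.227] pointing down, gripper open.
Joint ranges: [-2.53, 2.53], [-0.77, 2.02], [0.04, 2.7], [-1, 4.14], [0.28, 2.66], [-3.11, 3.11]. Speed limits (rad/s): [2.57, 2.57, 3.14, 3.14, 3.14, 3.14].

## Interface

Orientations are given as a 3x3 rotation matrix whose columns are the frame's x, y, z axes.
In Python, from cell import monitor, cams, job, bot gives the robot as it stands.
- The arm moves only by the tool servo_tool, never from a script. Its argument "rows" is one flat list of numbers, 4 for each row, row after row: the shift along the tool's x, y, z in mm, then the turn about the tool's z in degrees. In form: [dx, dy, dz, yaw, dx, dy, dz, yaw, ...]. A call has 1 to 20 rows; each row is the pose to reach, as a shift and turn from the pose measured when the call began, along the tool's axes at that moment; what a row does not reach only later rows make up. A row lasts 1/8 s, in which the tool goes at most 62.5 mm and 10.7 degrees, less where a joint would pass 70% of its speed; a pose out of reach is approached as far as the arm can. A call with a gripper value outside its range is refused whole. "claw" is the opening, from -1 (shut) to 1 (fully open), set as the call begins (left out, the last holds). The fingers move at their own pace and stop on an object; the grip force is fixed at half the most. Time passes only in rows, so rows that repeat a pose let the fingers close. It gives the time, the measured TCP pose, the force and the opening at its end, in the units of the state.
- monitor.get_state(): the state, without advancing time (a new reading comes with each control period).
- cams.snapshot(name): name is "scene" or "top"; returns (picture, depth): 384x512x3 uint8, red, green, blue; 384x512 float32, m along the optical axis (not along the pixel's ray), 0 where there is no reading.
- cams.calibration(name): a dict with "camera_matrix" (3x3 intrinsics, pixels), "world_from_camera" (4x4, takes a point from camera to world coordinates). Camera axes: x right, y down, z forward; pixel columns grow to the right and rows downward; lengths in m; the calibration is good to about 2 mm. A picture is of the moment at which its call begins. calibration takes no time and is no camera call.
- job.close_job(): hands the job in, once; it reports no verdict.
Trained networks look in the newest picture that a camera, given by its name, has taken for a name from the list of things; names that differ only in an ending like _2 or _b are one class to them, and where a whole thing is asked for, a point or a joint stands for the part that bears it (a point fixed in the world has none). Each returns a list of dicts, best first, with "score" (0 to 1); they miss things now and then, are a little off and sometimes report something else, mostly with a low value. They report only what shows in the picture. A call takes as long as a camera call. They do not tell look-alikes from the thing itself.
- cams.cut_out(camera, thing): "region" (384x512 bool, what is visible of it) and "centre" ([column, row] in pixels, amid what is visible of it).
The state is a dict: "time": time; "joints": joint angles; "qd": joint speeds; "joint_torque": joint torques, N m; "ee_pos": TCP position; "eef_rot": TCP orientation; "wrist_force": force on the tool from outside, world axes, zero at the start; "moment": the same for the moment, N m; "width": finger opening in m.
Only numpy, scipy, OpenCV 4.12 (cv2) and the standard library are available. Lean on these libraries where they do the work, as an engineer would, in place of code of your own. Each camera call takes 0.05 s, during which the arm holds its last target.

## Task

One of the three turned wooden beakers belongs in the low flared cup: the widest one that still goes all the way down into it (one is too wide, one far too slim). Stand that beaker upright, mouth up, in the cup, set down on the cup's floor gently and not dropped in, and let go. At the end the cup and the other two beakers stand upright on the bench.

Things in the scene. Friction and masses are not known exactly. Their poses are not given: they have to be found in the camera images.
- cup: The low flared cup, dark turned wood, round, open at the top, loose on the bench. 60 high; outside diameter 68 at the foot and 81 at the rim, wall 8 thick. The cavity is 65 across at the rim and narrows to 55 at its flat floor, which lies 15 above the underside (45 deep). Origin: centre of the underside; z along its axis, up through the mouth.
- beaker_a: Slim straight beaker, dark turned wood, round, open at the top, 36 outside diameter, 110 high, wall 5, base 8, standing on the bench, about 45 g. Origin: centre of the underside; z along its axis, up through the mouth.
- beaker_b: Medium straight beaker, like the slim one but 48 outside diameter, 110 high, wall 5, base 8, about 50 to 100 g. When nested it stands on the cup's floor and rises 65 above the cup's rim. Origin: centre of the underside; z along its axis, up through the mouth.
- beaker_c: Wide straight beaker, like the others but 68 outside diameter, 110 high, wall 5, base 8, about 110 g. Origin: centre of the underside; z along its axis, up through the mouth. The cup and the three beakers swap places from one start to the next; their centres are at least 115 apart. Low bystanders, none taller than 45, lie among them; taller ones stand only outside their area.
Things that resemble listed ones, but are neither listed nor needed, are in the scene too. What is shaped like the beaker_a but blue is not meant.

How it is judged:
By the outcome, as a careful person would: the job done as asked, in the order asked, and still so for the second after the job is handed in, with the robot touching nothing.
It also fails if it takes over 48 s, if anything falls off the work surface, if the arm or the gripper's body presses on something with over 40 N, if the wrist force passes 120 N, or if a joint passes its speed limit or range.

## Working session

There is one attempt and no reset: what is moved stays moved. The work goes in short steps, Python scripts to look and compute and a tool call to move; the robot and the scene stay as the last step left them, time stands still between calls to the robot, and variables do not carry over. Pictures are saved under pics/ and viewed, and the job is handed in when it is done.

Besides the shell and the picture viewer there is one more tool, called after "Emit:" by a JSON object that holds its "name" and its "arguments". servo_tool: Moves the arm, as the interface text tells. Its arguments: {"type":"object","properties":{"rows":{"type":"array","items":{"type":"number"}},"claw":{"type":"number"}},"required":["rows"]}

```bash
mkdir -p pics; ls
cat > h.py <<'E'
import numpy as np, cv2
from cell import monitor, cams, job, bot
def snap(n):
    p,d=cams.snapshot(n); c=cams.calibration(n); K=np.array(c["camera_matrix"]);T=np.array(c["world_from_camera"])
    v,u=np.mgrid[0:384,0:512]
    P=np.stack([(u-K[0,2])/K[0,0]*d,(v-K[1,2])/K[1,1]*d,d],-1)@T[:3,:3].T+T[:3,3]
    P[d==0]=np.nan
    return p,d,P,K,T
E
python3 - <<'E'
from h import *
for n in ("scene","top"):
    p,d,P,K,T=snap(n); cv2.imwrite(f"pics/{n}0.png",p[...,::-1]); np.savez(f"{n}0.npz",p=p,d=d,P=P)
    print(n,T[:3,3],T[:3,2])
    for t in ("cup","beaker_a"):
        for r in cams.cut_out(n,t):
            R=r["region"]; Q=P[R]; 
            print(t,round(r["score"],2),np.round(r["centre"]),R.sum(),np.round(np.nanmedian(Q,0),3),np.round(np.nanpercentile(Q,98,axis=0),3),np.round(np.nanpercentile(Q,2,axis=0),3),p[R].mean(0).round())
s=monitor.get_state();print(s["time"],s["ee_pos"],s["eef_rot"],s["width"])
E
```

```text
pics
scene [0.96670973 0.50559419 0.50499663] [-0.53463276 -0.61642638 -0.57808851]
cup 0.95 [204. 141.] 816 [ 0.507 -0.226  0.043] [ 0.539 -0.205  0.061] [ 0.468 -0.278  0.003] [37. 21. 13.]
beaker_a 0.97 [336. 200.] 907 [0.477 0.182 0.069] [0.482 0.192 0.11 ] [0.451 0.161 0.004] [17. 29. 59.]
beaker_a 0.9 [393. 256.] 1378 [0.526 0.341 0.072] [0.531 0.354 0.111] [0.497 0.321 0.002] [18. 29. 59.]
beaker_a 0.74 [372. 225.] 1130 [0.487 0.268 0.068] [0.493 0.281 0.111] [0.457 0.242 0.001] [37. 21. 14.]
beaker_a 0.64 [397. 208.] 891 [0.415 0.28  0.079] [0.42  0.295 0.111] [0.388 0.262 0.005] [17. 29. 59.]
beaker_a 0.59 [221. 218.] 1419 [0.674 0.077 0.072] [0.689 0.086 0.11 ] [0.647 0.034 0.001] [35. 20. 13.]
beaker_a 0.56 [262. 167.] 1501 [ 0.503 -0.008  0.075] [0.52  0.008 0.111] [ 0.458 -0.055  0.004] [32. 18. 12.]
top [0.38928737 0.02997033 1.16058349] [ 0.12204823 -0.00840086 -0.99248862]
cup 0.61 [356. 200.] 851 [ 0.508 -0.25   0.036] [ 0.542 -0.207  0.064] [ 0.471 -0.28   0.012] [56. 26. 12.]
beaker_a 0.79 [122. 202.] 312 [0.516 0.329 0.083] [0.531 0.35  0.114] [0.5   0.318 0.012] [17. 28. 57.]
beaker_a 0.72 [268. 210.] 652 [ 0.497 -0.029  0.015] [0.522 0.003 0.114] [ 0.46  -0.057  0.005] [50. 23. 10.]
beaker_a 0.64 [150. 216.] 305 [0.479 0.257 0.079] [0.495 0.277 0.114] [0.462 0.245 0.003] [43. 24. 11.]
beaker_a 0.59 [231. 138.] 493 [0.673 0.062 0.073] [0.694 0.087 0.114] [0.647 0.038 0.001] [42. 22. 10.]
beaker_a 0.55 [186. 223.] 223 [0.471 0.173 0.075] [0.484 0.187 0.113] [0.453 0.156 0.006] [21. 37. 74.]
beaker_a 0.55 [144. 244.] 276 [0.406 0.272 0.085] [0.422 0.291 0.114] [0.389 0.259 0.012] [19. 31. 63.]
0.3 [0.12463314 0.50989919 0.2265248 ] [[ 2.37486698e-01  9.71390779e-01 -1.51560287e-04]
 [ 9.71390712e-01 -2.37486739e-01 -3.66401362e-04]
 [-3.91912462e-04 -6.02088058e-05 -9.99999921e-01]] 0.0919140174934317
```

View pics/scene0.png

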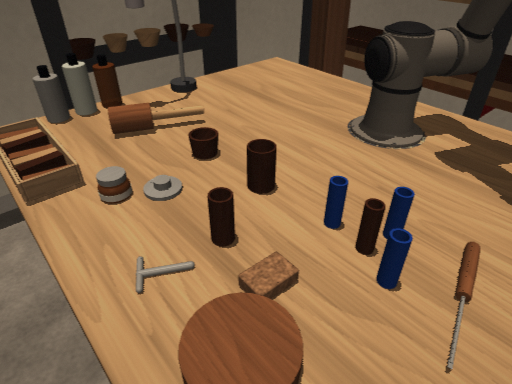

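View pics/top0.png

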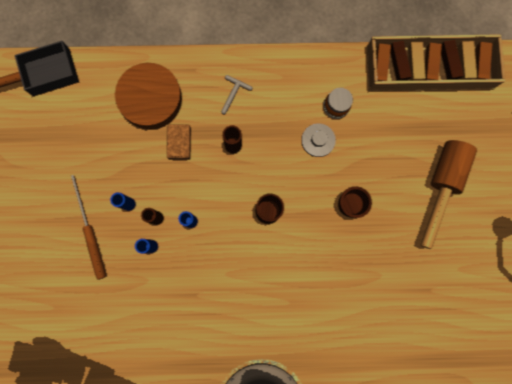

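Run:
```python
from h import *
z=np.load("top0.npz"); P=z["P"];p=z["p"]
# rim points: fit circles to outer rim
def fit(cx,cy,zl,zh,rad,zs=("top0","scene0")):
    for n in zs:
        P=np.load(n+".npz")["P"]
        m=(np.hypot(P[...,0]-cx,P[...,1]-cy)<rad)&(P[...,2]>zl)&(P[...,2]<zh)
        Q=P[m][:,:2]; (c,r)=cv2.minEnclosingCircle(Q.astype(np.float32)); 
        print(n,len(Q),np.round(c,4),"D",round(2*r,4), P[m][:,2].mean().round(4))
for a in [("B",.668,.062,.103,.12,.045),("C",.49,-.025,.103,.12,.055),("cup",.507,-.243,.05,.07,.06),("A",.477,.26,.103,.12,.035)]:
    print(a[0]); fit(*a[1:])
cv2.imwrite("pics/crop0.png",cv2.resize(p[90:260,190:410],None,fx=3.5,fy=3.5,interpolation=cv2.INTER_CUBIC)[...,::-1])
```

```text
B
top0 139 [0.6707 0.0621] D 0.0494 0.1105
scene0 245 [0.6665 0.0612] D 0.05 0.108
C
top0 185 [ 0.4922 -0.0269] D 0.0678 0.1105
scene0 242 [ 0.4876 -0.0244] D 0.0693 0.1079
cup
top0 341 [ 0.5069 -0.2449] D 0.0816 0.0597
scene0 286 [ 0.5018 -0.2433] D 0.083 0.057
A
top0 104 [0.4794 0.2623] D 0.0363 0.1101
scene0 195 [0.4754 0.2637] D 0.0368 0.1081
```

View pics/crop0.png

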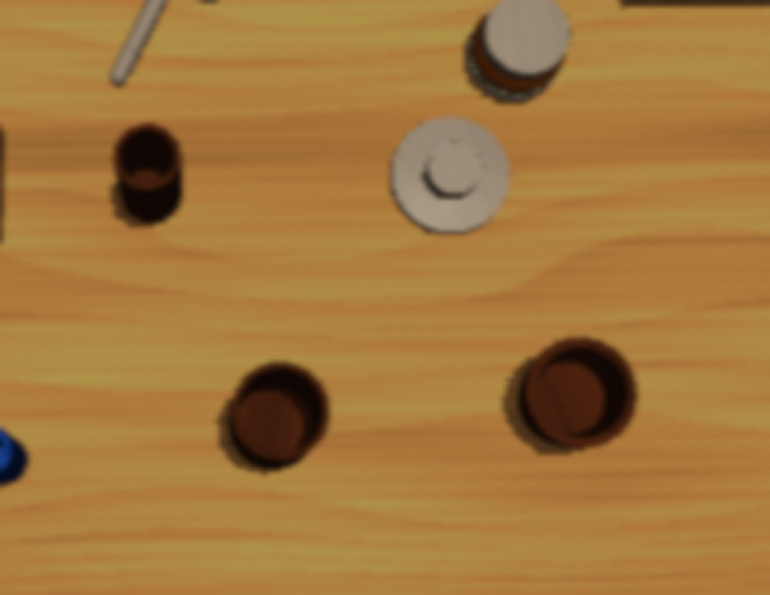

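The thing meant is the dark beaker at top (232,139) / scene (221,218). It measures about 49–50 mm, so it is beaker_b.

The other candidates:
- Dark beaker at top (268,210): 68 mm, so beaker_c, too wide.
- Dark beaker at top (152,216): 36 mm, so beaker_a, too slim.
- Blue ones at top (122,202), (187,220) and (146,246): look-alikes.
- Cup: top (354,203). The crop confirms it and beaker_b.

Next I move above beaker_b.

Emit:
{"name": "servo_tool", "arguments": {"rows": [-10,20,0,0,-30,62,0,0,-55,114,0,0,-80,166,0,0,-105,218,0,0,-130,270,0,0,-155,322,0,0,-180,374,0,0,-205,426,0,0,-230,478,0,0,-255,530,0,0,-278,576,0,0,-295,610,0,0,-303,628,0,0,-306,635,0,0,-306,635,0,0,-306,635,0,0,-306,635,0,0], "claw": 1}}

```text
time: 2.55
ee_pos: [0.6684, 0.0626, 0.227]
eef_rot: [[0.237, 0.972, 0.0], [0.972, -0.237, -0.0], [-0.0, 0.0, -1.0]]
wrist_force: [-0.1, 0.1, 0.4]
width: 0.0917
```

Run:
```python
from h import *
s=monitor.get_state();print(s["time"],s["ee_pos"],s["eef_rot"],s["width"],s["wrist_force"],s["joints"])
p,d,P,K,T=snap("scene"); cv2.imwrite("pics/s1.png",cv2.resize(p,None,fx=1.5,fy=1.5)[...,::-1])
for n,q in (("tcp",s["ee_pos"]),("B",[.6686,.0617,.11])):
    c=T[:3,:3].T@(np.array(q)-T[:3,3]);print(n,K@c/c[2])
```

```text
2.55 [0.66836089 0.06259648 0.22700135] [[ 2.36551080e-01  9.71619051e-01  8.49093813e-05]
 [ 9.71619006e-01 -2.36551040e-01 -3.36152907e-04]
 [-3.06527166e-04  1.62016902e-04 -9.99999940e-01]] 0.09174213913819883 [-0.09482751  0.0987362   0.41045734] [-2.05148203e-02  6.22160705e-01  1.06206441e+00 -3.36506338e-04
  1.45727576e+00 -1.35245841e+00]
tcp [215.64458567 137.65344021   1.        ]
B [219.07887165 194.78783998   1.        ]
```

View pics/s1.png

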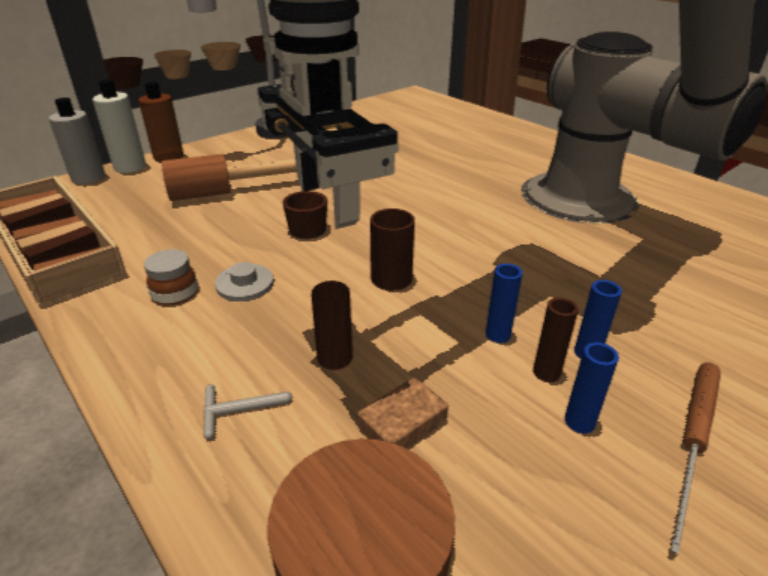

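The gripper is centred above beaker_b (the beaker shows at 331,325 in the enlarged view, with one finger visible at 346,210). I go down and half-close.

Emit:
{"name": "servo_tool", "arguments": {"rows": [-1,0,15,0,-1,0,40,0,-1,0,65,0,-1,0,90,0,-1,0,115,0,-1,0,135,0,-1,0,150,0,-1,0,160,0,-1,0,166,0,-1,0,168,0,-1,0,168,0,-1,0,168,0]}}

```text
time: 4.1
ee_pos: [0.6685, 0.0614, 0.0596]
eef_rot: [[0.237, 0.972, 0.001], [0.972, -0.237, -0.0], [-0.0, 0.001, -1.0]]
wrist_force: [-0.8, 0.1, 0.0]
width: 0.0918
```

Emit:
{"name": "servo_tool", "arguments": {"rows": [0,0,0,0,0,0,0,0,0,0,0,0,0,0,0,0], "claw": 0.22}}

```text
time: 4.6
ee_pos: [0.6685, 0.0614, 0.0596]
eef_rot: [[0.237, 0.972, 0.001], [0.972, -0.237, -0.0], [-0.0, 0.001, -1.0]]
wrist_force: [0.6, 0.1, -0.2]
width: 0.0583
```

Run:
```python
from h import *
s=monitor.get_state();print(s["time"],s["ee_pos"],s["width"],s["wrist_force"])
p,d,P,K,T=snap("scene"); cv2.imwrite("pics/s2.png",cv2.resize(p[100:280,140:320],None,fx=3.3,fy=3.3,interpolation=cv2.INTER_CUBIC)[...,::-1])
```

```text
4.6 [0.66853937 0.06143743 0.05956589] 0.05830555015397968 [ 0.5751286  0.0955209 -0.2018037]
```

View pics/s2.png

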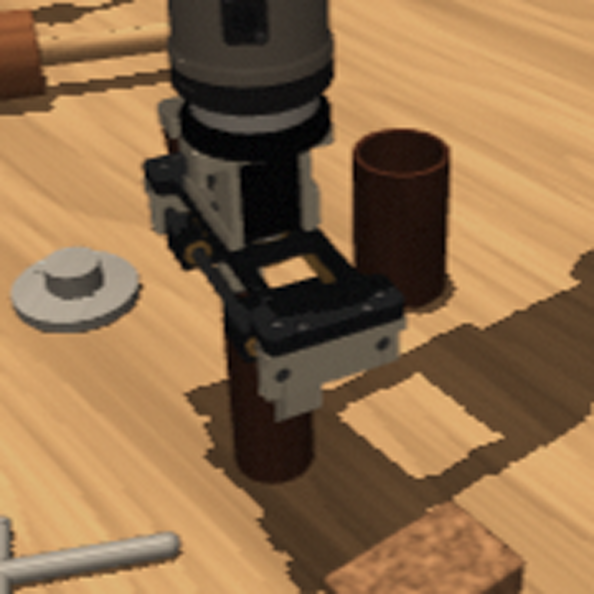

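The beaker stands upright between the fingers; the visible finger's offset (about 26 px) matches what its geometry predicts (about 22 px). I close the gripper.

Emit:
{"name": "servo_tool", "arguments": {"rows": [0,0,0,0,0,0,0,0,0,0,0,0,0,0,0,0,0,0,0,0,0,0,0,0], "claw": -0.2}}

```text
time: 5.4
ee_pos: [0.6685, 0.0615, 0.0595]
eef_rot: [[0.237, 0.972, 0.001], [0.972, -0.237, -0.0], [-0.0, 0.001, -1.0]]
wrist_force: [-0.3, -0.1, -0.7]
width: 0.0477
```

Emit:
{"name": "servo_tool", "arguments": {"rows": [0,0,-3,0,0,0,-10,0,0,0,-20,0,0,0,-35,0,0,0,-50,0,0,0,-65,0,0,0,-80,0,0,0,-90,0,0,0,-95,0,0,0,-95,0,0,0,-95,0]}}

```text
time: 6.78
ee_pos: [0.6681, 0.0615, 0.1538]
eef_rot: [[0.237, 0.972, -0.0], [0.972, -0.237, -0.0], [-0.0, -0.0, -1.0]]
wrist_force: [0.2, -0.8, -0.7]
width: 0.048
```

Run:
```python
from h import *
s=monitor.get_state();print(s["time"],s["ee_pos"],s["width"],s["wrist_force"])
for n in ("scene","top"):
    p,d,P,K,T=snap(n); np.savez(n+"3.npz",p=p,P=P)
    if n=="scene": cv2.imwrite("pics/s3.png",cv2.resize(p[60:280,140:320],None,fx=2.7,fy=2.7,interpolation=cv2.INTER_CUBIC)[...,::-1])
    c=s["ee_pos"]
    m=(np.hypot(P[...,0]-c[0],P[...,1]-c[1])<.035)&(P[...,2]>.08)&(P[...,2]<.14)
    Q=P[m]
    for lo in (.09,.1,.11,.12):
        q=Q[(Q[:,2]>lo)&(Q[:,2]<lo+.01)]
        if len(q)>8:
            # circle fit fixed r=.024
            from scipy.optimize import least_squares
            r=least_squares(lambda x:np.hypot(q[:,0]-x[0],q[:,1]-x[1])-.024,c[:2]-np.array([0,0.0]),loss="soft_l1",f_scale=.001)
            print(n,lo,len(q),r.x.round(4),r.cost)
```

```text
6.775 [0.66806036 0.06148125 0.15379962] 0.04803105280244006 [ 0.22138911 -0.80665664 -0.7181205 ]
scene 0.09 51 [0.6649 0.062 ] 1.3532766409495714e-05
scene 0.1 115 [0.6651 0.062 ] 2.3258834583005095e-05
scene 0.11 113 [0.6653 0.0623] 2.0735855056480715e-05
scene 0.12 114 [0.6653 0.0623] 1.8412550991001552e-05
```

View pics/s3.png

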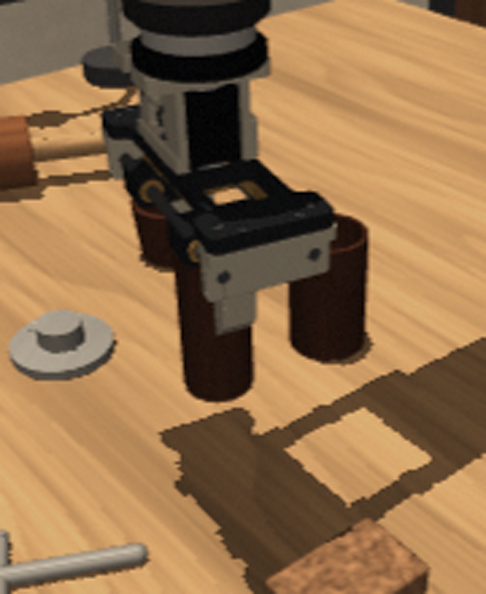

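The beaker is held upright, at (215,330) in the crop. I refine the cup centre in the same camera with the same kind of fit.

Run:
```python
import numpy as np
from scipy.optimize import least_squares
P=np.load("scene0.npz")["P"]
def f(c,zl,zh,rad,rf):
    m=(np.hypot(P[...,0]-c[0],P[...,1]-c[1])<rad)&(P[...,2]>zl)&(P[...,2]<zh)
    q=P[m]; 
    cam=np.array([.967,.506])
    q=q[((q[:,:2]-c)@(cam-c))>0]
    r=least_squares(lambda x:np.hypot(q[:,0]-x[0],q[:,1]-x[1])-rf(q[:,2]),c,loss="soft_l1",f_scale=.001); return len(q),r.x.round(4)
for zl,zh in((.01,.03),(.03,.052),(.01,.052)): print("cup",f(np.array([.504,-.244]),zl,zh,.05,lambda z:.034+.0065*z/.06))
print("B",f(np.array([.668,.062]),.02,.1,.035,lambda z:.024))
```

```text
cup (157, array([ 0.4997, -0.2446]))
cup (192, array([ 0.4999, -0.2447]))
cup (349, array([ 0.4998, -0.2447]))
B (803, array([0.6653, 0.0611]))
```

Emit:
{"name": "servo_tool", "arguments": {"rows": [-6,-2,0,0,-20,-5,0,0,-45,-12,0,0,-75,-19,0,0,-105,-27,0,0,-135,-35,0,0,-165,-43,0,0,-195,-50,0,0,-225,-58,0,0,-255,-66,0,0,-285,-74,0,0,-310,-80,0,0,-327,-84,0,0,-335,-86,0,0,-337,-87,0,0,-337,-87,0,0,-337,-87,0,0,-337,-87,0,0]}}

```text
time: 9.12
ee_pos: [0.5041, -0.2448, 0.1539]
eef_rot: [[0.236, 0.972, -0.0], [0.972, -0.236, -0.0], [-0.0, -0.0, -1.0]]
wrist_force: [0.6, 0.1, -1.0]
width: 0.0483
```

```bash
cat > chk.py <<'E'
from h import *
import sys
from scipy.optimize import least_squares
s=monitor.get_state();print(s["time"],s["ee_pos"],s["width"],s["wrist_force"])
tag=sys.argv[1]; zl,zh=float(sys.argv[2]),float(sys.argv[3])
cam=np.array([.967,.506])
p,d,P,K,T=snap("scene")
cv2.imwrite(f"pics/{tag}.png",cv2.resize(p[40:200,120:300],None,fx=3.3,fy=3.3,interpolation=cv2.INTER_CUBIC)[...,::-1])
def f(c,zl,zh,rad,rf):
    m=(np.hypot(P[...,0]-c[0],P[...,1]-c[1])<rad)&(P[...,2]>zl)&(P[...,2]<zh)
    q=P[m]; q=q[((q[:,:2]-c)@(cam-c))>0]
    r=least_squares(lambda x:np.hypot(q[:,0]-x[0],q[:,1]-x[1])-rf(q[:,2]),c,loss="soft_l1",f_scale=.001); return len(q),r.x.round(4)
c0=np.array([.502,-.245])
print("cup",f(c0,.01,.052,.05,lambda z:.034+.0065*z/.06))
h=(zl+zh)/2
print("Blow",f(c0,zl,h,.035,lambda z:.024),"Bup",f(c0,h,zh,.035,lambda z:.024))
p,d,P,K,T=snap("top"); cv2.imwrite(f"pics/{tag}t.png",cv2.resize(p[130:270,220:420],None,fx=3,fy=3,interpolation=cv2.INTER_CUBIC)[...,::-1])
E
python3 chk.py s4 .095 .145
```

```text
9.125 [ 0.50406015 -0.24483908  0.15391811] 0.048252345347681413 [ 0.62605742  0.11845287 -1.03751476]
cup (344, array([ 0.5   , -0.2448]))
Blow (162, array([ 0.5009, -0.2438])) Bup (175, array([ 0.5009, -0.2436]))
```

View pics/s4.png

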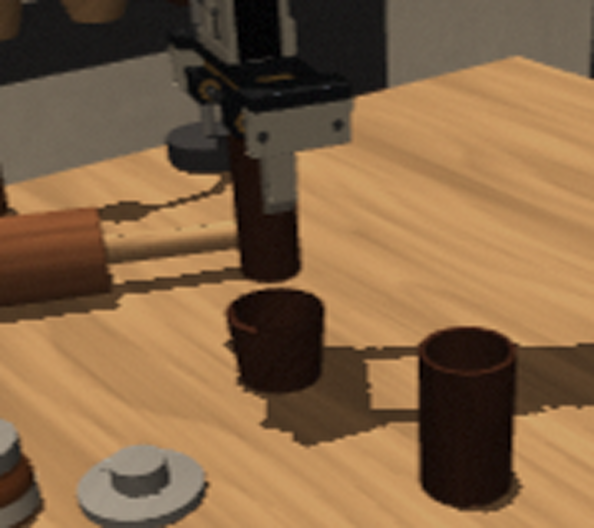

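The beaker is above the cup: the scene fit shows about 1 mm of offset, and its leaning axis in the picture meets the cup's centre near (276,310). I lower it, stopping a few mm above the floor.

Emit:
{"name": "servo_tool", "arguments": {"rows": [-1,0,5,0,-1,0,13,0,-1,0,23,0,-1,0,32,0,-1,0,40,0,-1,0,47,0,-1,0,54,0,-1,0,60,0,-1,0,65,0,-1,0,69,0,-1,0,72,0,-1,0,74,0,-1,0,75,0,-1,0,75,0,-1,0,75,0]}}

```text
time: 11.1
ee_pos: [0.5038, -0.2461, 0.0791]
eef_rot: [[0.236, 0.972, 0.0], [0.972, -0.236, -0.0], [-0.0, 0.0, -1.0]]
wrist_force: [-0.4, -0.1, -0.9]
width: 0.0481
```

```bash
python3 chk.py s5 .066 .09
```

```text
11.1 [ 0.50380565 -0.24608872  0.07907025] 0.048065204730446204 [-0.37402439 -0.05963866 -0.90584657]
cup (353, array([ 0.5   , -0.2448]))
Blow (70, array([ 0.5002, -0.2444])) Bup (47, array([ 0.4997, -0.2416]))
```

View pics/s5.png

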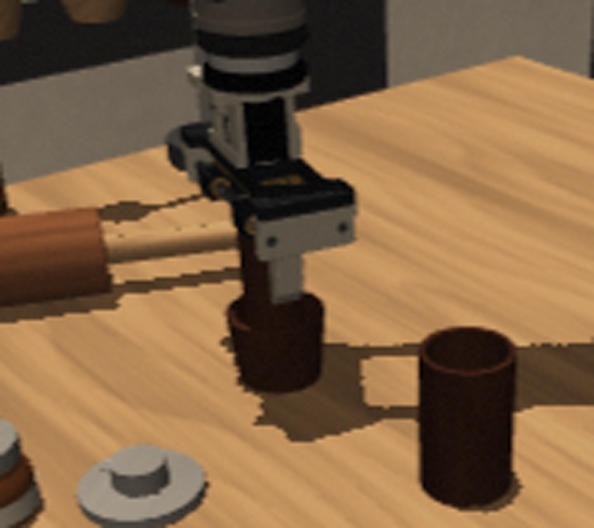

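The beaker is inside the cup (276,310), the cup has not moved, and there is no contact force. I ease it down in half-millimetre steps.

Emit:
{"name": "servo_tool", "arguments": {"rows": [0,0,0.7,0,0,0,1.4,0,0,0,2,0,0,0,2.5,0,0,0,3,0,0,0,3.5,0,0,0,4,0,0,0,4,0]}}

```text
time: 12.2
ee_pos: [0.5038, -0.2461, 0.075]
eef_rot: [[0.236, 0.972, -0.0], [0.972, -0.236, -0.0], [-0.0, 0.0, -1.0]]
wrist_force: [0.3, -0.3, -0.4]
width: 0.0479
```

Emit:
{"name": "servo_tool", "arguments": {"rows": [0,0,0.5,0,0,0,0.5,0]}}

```text
time: 12.45
ee_pos: [0.5038, -0.2461, 0.0745]
eef_rot: [[0.236, 0.972, -0.0], [0.972, -0.236, -0.0], [-0.0, 0.0, -1.0]]
wrist_force: [-0.2, 0.1, -1.1]
width: 0.0481
```

Emit:
{"name": "servo_tool", "arguments": {"rows": [0,0,0.5,0,0,0,0.5,0]}}

```text
time: 12.7
ee_pos: [0.5039, -0.2461, 0.0744]
eef_rot: [[0.236, 0.972, 0.0], [0.972, -0.236, -0.001], [-0.001, 0.001, -1.0]]
wrist_force: [-0.9, 0.9, 3.3]
width: 0.0482
```

Emit:
{"name": "servo_tool", "arguments": {"rows": [0,0,0.4,0,0,0,0.4,0]}}

```text
time: 12.95
ee_pos: [0.504, -0.2462, 0.0744]
eef_rot: [[0.236, 0.972, 0.001], [0.972, -0.236, -0.001], [-0.001, 0.001, -1.0]]
wrist_force: [-1.8, 0.2, 5.3]
width: 0.0479
```

The beaker touched the floor at TCP z 0.0744, exactly the expected height. I release it and retreat straight up.

Emit:
{"name": "servo_tool", "arguments": {"rows": [0,0,0,0,0,0,0,0,0,0,0,0,0,0,0,0,0,0,0,0,0,0,0,0], "claw": 0.8}}

```text
time: 13.7
ee_pos: [0.504, -0.2462, 0.0744]
eef_rot: [[0.236, 0.972, 0.001], [0.972, -0.236, -0.001], [-0.001, 0.001, -1.0]]
wrist_force: [-0.0, -0.7, 1.0]
width: 0.0826
```

Emit:
{"name": "servo_tool", "arguments": {"rows": [0,0,-5,0,0,0,-15,0,0,0,-30,0,0,0,-50,0,0,0,-75,0,0,0,-100,0,0,0,-120,0,0,0,-135,0,0,0,-140,0,0,0,-140,0,0,0,-140,0]}}

```text
time: 15.08
ee_pos: [0.5035, -0.2458, 0.2136]
eef_rot: [[0.236, 0.972, -0.001], [0.972, -0.236, 0.0], [-0.0, -0.001, -1.0]]
wrist_force: [0.8, 0.3, -0.7]
width: 0.0828
```

```bash
python3 chk.py s6 .066 .12
python3 - <<'E'
from h import *
p,d,P,K,T=snap("scene"); cv2.imwrite("pics/s7.png",p[...,::-1])
m=(np.hypot(P[...,0]-.502,P[...,1]+.245)<.032)&(P[...,2]<.16)
print(np.nanpercentile(P[m][:,2],[90,99,100]))
E
```

```text
15.075 [ 0.5035419  -0.24581993  0.21355083] 0.0828194069527321 [ 0.76295007  0.32323004 -0.68920903]
cup (353, array([ 0.4998, -0.2446]))
Blow (167, array([ 0.5004, -0.245 ])) Bup (180, array([ 0.5006, -0.2452]))
[0.12295595 0.12593514 0.12647164]
```

View pics/s6.png

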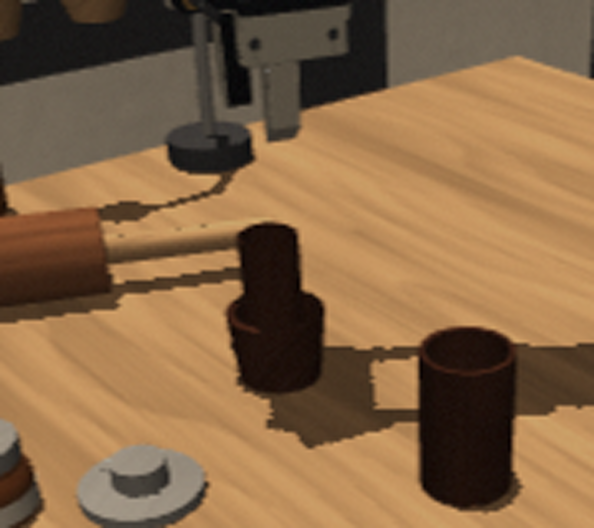

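View pics/s7.png

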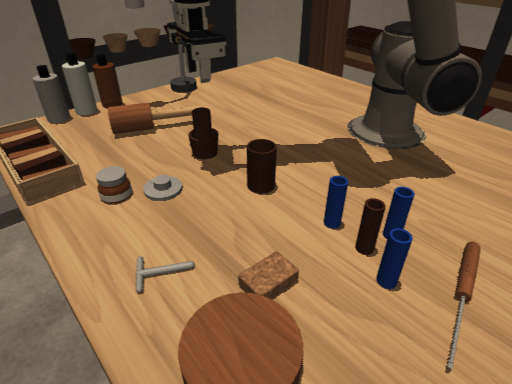

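The beaker stands upright in the cup (203,135) with its top at 0.125–0.126 m, as expected. The other two dark beakers, at (262,165) and (370,226), stand untouched.

```bash
python3 -c "
from cell import job
print(job.close_job())"
```

```text
the job is handed in; nothing more can be done
None
```

The medium beaker (beaker_b) now stands upright, mouth up, on the cup's floor, and the job is handed in. I picked it by its measured diameter of about 49 mm; the other two dark beakers measured 68 and 36 mm.

- **Placing:** I lowered it in half-millimetre steps until it touched at the expected floor height, with about 5 N of contact force. I then let go and retreated straight up; the last move ended at about 15 s on the robot's clock.
- **Last checks:** The beaker's top is at 0.126 m (0.125 expected) and its axis is vertical to within about 0.3 mm. It sits about 1 mm from the cup's centre. The cup has not moved, and the other two beakers stand untouched.
- **Disagreement:** The two cameras differed by about 4–5 mm in absolute x. I averaged them and used relative fits in the scene camera. No check failed.

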